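# Touch the spring probe to the test pad of the channel with its jumper fitted

### The arm

A 7-joint arm with a two-finger parallel gripper is mounted at the origin on the work surface. World frame = base frame: x ahead of the robot, y to its left, z up, the work surface at z = 0. Lengths are in m, angles in rad, forces in N, time in s.
With the tool pointing down it reaches from about 0.425 to 0.875 m from the base axis. Payload 9.9 kg.
Tool frame: the origin (TCP) lies midway between the tips of the shut fingers; the grasp point (between the pads) lies 19 mm behind it; z points along the fingers, y is the line along which they close (so a half turn about z gives the same grasp; the last joint's range is limited). The gripper opens to 85 mm and grips with 20 to 120 N. Pads are 22 mm wide; open, the fingers measure 114 mm over their backs; the gripper's body (76 mm by 85 mm) begins 54 mm behind the grasp point. The pads swing forward as they close: fully open they stand 13 mm farther back than shut.
Start: joints at [1.044, 0.576, 0.025, 1.437, -0.015, 1.129, -0.057], TCP at [0.289, -0.61, 0.231] pointing down, gripper open.
Joint ranges: [-2.76, 2.76], [-0.34, 2.15], [-1.52, 1.57], [0.19, 2.46], [-1.09, 4.23], [0.17, 1.99], [-2.82, 2.82]. Speed limits (rad/s): [2.22, 2.22, 3.01, 3.01, 3.14, 3.14, 3.14].

### API

Orientations are given as a unit quaternion [w, x, y, z].
In Python, from station import state, get_image, get_calibration, close_job gives the robot as it stands. The module is installed in compiled form; this text tells all that it offers.
- The arm moves only by the shell command python3 -m handwheel 'ROWS' [FORCE]. ROWS is JSON, a list of rows, each a list of 3 entries, a list of its own where there are three numbers: the finger opening in m, from 0 to 0.0854, then the shift along the tool's x, y, z in m, then the turn, a rotation vector about the tool's x, y, z in degrees. In form: [[grip, [x, y, z], [wx, wy, wz]], ...]. A call has 1 to 12 rows; each row shifts and turns the commanded pose from where the row before left it, along the tool's axes as they then stand; what a row does not reach is not made up. A row lasts 1/12 s, in which the tool goes at most 41.7 mm and 7.16 degrees, less where a joint would pass 70% of its speed; a pose out of reach is approached as far as the arm can. A call is refused whole if a number of a shift passes 0.0417 or a number of a turn 7.16, either way. A call with a gripper value outside its range is refused whole. The fingers move at their own pace and stop on an object; FORCE is the grip in N (left out, the last holds). Time passes only in rows, so rows that do not move let the fingers close. It gives the time, the measured TCP pose, the force, the opening and the grip force at its end, in the units of the state.
- state(): the state, without advancing time (a new reading comes with each control period).
- get_image(name): name is "scene" or "top" or "wrist"; returns the picture (400x640x3 uint8, red, green, blue); there is no depth.
- get_calibration(name): a dict with "fx", "fy", "cx", "cy" (pixels), "dist" ([k1, k2, p1, p2, k3] as OpenCV has them; the pictures are not rectified), "cam_to_world" (4x4, takes a point from camera to world coordinates). Camera axes: x right, y up, looking along -z (the intrinsics and any distortion apply to the point x, -y, -z); pixel columns grow to the right and rows downward; lengths in m; the calibration is good to about 2 mm. A picture is of the moment at which its call begins: read the wrist's pose just before it. get_calibration takes no time and is no camera call; for the wrist camera it gives the pose at the moment of the call.
- close_job(): hands the job in; it is judged then, once.
The state is a dict: "time": time; "joints": joint angles; "joint_velocities": joint speeds; "effort": joint torques, N m; "eef_pos": TCP position; "orientation": TCP orientation; "force": force on the tool from outside, world axes, zero at the start; "torque": the same for the moment, N m; "grip_width": finger opening in m; "finger_force": force on a finger pad.
Only numpy, scipy, OpenCV 4.12 (cv2) and the standard library are available. Lean on these libraries where they do the work, as an engineer would, in place of code of your own. Each camera call takes 0.05 s, during which the arm holds its last target. There are 200 camera calls.

### The job

Take the test probe out of its stand and press its spring tip on the middle of the brass pad that is in line with the T-shaped jumper plug, the probe square to the sloping panel and pressed lightly so that the spring tip is about half way in. Do not touch the other pad with the probe or push hard, leave everything else where it is, and finish while still holding the probe there.

Things in the scene. Friction and masses are not known exactly. Their poses are not given: they have to be found in the camera images.
- jig: grey test jig fixed to the bench, 150 (x) x 180 (y) x 65 mm tall; origin at the centre of its underside. Its sloping panel takes up the front half (-x side), a flat rear deck, 65 mm above the bench, runs along its +x side. The jig's yaw differs from start to start; all directions here are in its own frame.
- panel: the sloping panel of the jig, 90 (x) x 160 (y) mm, carrying two small dark circuit boards side by side; origin at the centre of its upper face, 45 mm above the bench; z is square to the face, outwards. The face is tilted by 20 degrees: it rises towards the jig's +x, so its normal leans towards the jig's -x (the robot's side).
- pad_left: round brass contact pad, 16 mm across, standing 2 mm proud of the panel, on the board at the panel's y = +32 mm; origin at the centre of its underside
- pad_left_top (a point): centre of the top face of the left pad
- pad_right: the same kind of pad on the other board, at the panel's y = -32 mm; origin at the centre of its underside
- pad_right_top (a point): centre of the top face of the right pad
- plug: black T-shaped jumper plug, 30 mm tall with a 28 mm crossbar, fixed upright on the jig's rear deck (deck at 65 mm) directly behind one of the two pads: at the jig's x = +50 mm, y = +32 mm (left) or -32 mm (right). The pad at the same y of the jig, in line with it, is the one to test. Origin at its foot.
- cap: flat round black blanking cap, 16 mm across, 5 mm tall, fixed on the deck behind the other pad; origin at the centre of its underside
- stand: probe stand fixed to the bench: dark disc 90 mm across and 10 mm thick with an upright tube in the middle, 32 mm across, top at 62 mm, hole 15 mm across; origin at the centre of its underside
- probe: pen-like test probe, about 80 g, upright in the stand at the start; lifts straight out by over 50 mm. Round grey handle 22 mm across, 80 mm long; origin at the centre of its lower end, which rests on the tube at 62 mm; z along the probe to the handle's top. Below it a steel barrel 12 mm across, 35 mm long, from which a brass spring tip, 4 mm across, sticks out 16 mm.
- probe_tip (a point): the end of the probe's spring tip, on its axis, 51 mm below the probe's origin when the spring is not pressed in
- plunger (a joint): how far the spring tip is pushed into the barrel (m): 0 fully out, 0.010 fully in. It starts to move at 1.6 N; half way (0.005) takes 3.6 N, fully in 5.6 N.
- dish: bystander, loose on the bench: a clear open dish 64 mm across, 18 mm tall; origin at the underside
- tweezers: bystander, loose on the bench: steel tweezers, 115 mm long, lying flat; origin at the underside
- driver: bystander, loose on the bench: a small screwdriver, 150 mm long, lying flat; origin at the underside
- jar: bystander, loose on the bench: a jar 44 mm across, 55 mm tall; origin at the underside
- stapler: bystander, loose on the bench: a stapler 110 x 30 x 36 mm; origin at the underside
- parts_box: bystander, loose on the bench: a shallow divided parts box 90 x 120 x 25 mm; origin at the underside
- mouse: bystander, loose on the bench: a computer mouse 60 x 105 x 31 mm; origin at the underside
There are look-alikes about, which are no part of the job. Leave any green look-alike of the probe alone.

How it is judged:
On the way:
1. the probe is held by the fingers, its tip lifted clear of the stand (z of probe_tip in the frame of stand above 0.066 m and contact force between the fingers and probe above 1 N and contact force between probe and stand below 0.05 N), for 0.1 s.
At the end, for the whole second after the job is handed in: The fingers hold the probe still, tip within 7 mm of the centre of the pad in line with the plug, axis within 9 degrees of square to the panel, spring tip 2 to 8.5 mm in, pad force 1.2 to 6.5 N; the probe is clear of the stand, the robot clear of the jig (((y of plug in the frame of jig above 0 m and distance between probe_tip and pad_left_top below 0.007 m and contact force between probe and pad_left between 1.2 and 6.5 N) or (y of plug in the frame of jig below 0 m and distance between probe_tip and pad_right_top below 0.007 m and contact force between probe and pad_right between 1.2 and 6.5 N)) and angle between the z axis of probe and the z axis of panel, either way round below 0.16 rad and z of probe in the frame of panel above 0.03 m and value of joint plunger between 0.002 and 0.0085 m and linear speed of probe below 0.01 m/s and contact force between the fingers and probe above 1 N and contact force between probe and stand below 0.05 N and contact force between the arm and jig below 0.5 N); the arm keeps its last pose, push and grip.
It fails at once if the probe touches the wrong pad ((y of plug in the frame of jig above 0 m and contact force between probe and pad_right above 0.3 N) or (y of plug in the frame of jig below 0 m and contact force between probe and pad_left above 0.3 N)).
It fails at once if the probe is pushed hard (over 15 N) on the jig (contact force between probe and jig above 15 N).
It fails at once if a bystander is moved by more than 20 mm (distance of any of dish, tweezers, driver, jar, stapler, parts_box, mouse from where it was at the start of the episode above 0.02 m).
It also fails if it takes over 43 s, if anything falls off the work surface, if the arm or the gripper's body presses on something with over 40 N, if the wrist force passes 120 N, or if a joint passes its speed limit or range.

## Working session

There is one attempt and no reset: what is moved stays moved. The work goes in short steps, Python scripts to look and compute and a shell command to move; the robot and the scene stay as the last step left them, time stands still between calls to the robot, and variables do not carry over. Pictures are saved under pics/ and viewed, at most 10 in all, crops included, and the job is handed in when it is done.

```bash
mkdir -p pics; cat > h.py <<'E'
import numpy as np, cv2
from station import *
def cal(n):
    c=get_calibration(n); K=np.array([[c['fx'],0,c['cx']],[0,c['fy'],c['cy']],[0,0,1]]); return K,np.array(c['dist'],float),np.array(c['cam_to_world'])
def ray(C,uv):
    K,d,T=C; p=cv2.undistortPoints(np.array([[uv]],float),K,d)[0,0]
    v=T[:3,:3]@np.array([p[0],-p[1],-1]); return T[:3,3],v/np.linalg.norm(v)
def onz(C,uv,z):
    o,v=ray(C,uv); return o+v*(z-o[2])/v[2]
def tri(C1,u1,C2,u2):
    o1,v1=ray(C1,u1);o2,v2=ray(C2,u2)
    s=np.linalg.lstsq(np.c_[v1,-v2],o2-o1,rcond=None)[0]
    a=o1+v1*s[0];b=o2+v2*s[1]; return (a+b)/2,np.linalg.norm(a-b)
def proj(C,P):
    K,d,T=C; q=np.linalg.inv(T)@np.append(P,1); q=q[:3]*[1,-1,-1]
    return cv2.projectPoints(q[None],np.zeros(3),np.zeros(3),K,d)[0][0,0]
def save(n,im): cv2.imwrite('pics/'+n,im[...,::-1])
E
python3 - <<'E'
from h import *
for n in('top','scene'):
    im=get_image(n); save(n+'0.png',im); np.save(n+'0.npy',im); print(n,cal(n)[2].round(3).tolist())
print(state())
E
```

```text
top [[0.019, 0.996, -0.085, 0.494], [-1.0, 0.019, -0.005, 0.004], [-0.003, 0.085, 0.996, 1.204], [0.0, 0.0, 0.0, 1.0]]
scene [[-0.556, -0.602, 0.573, 1.27], [0.831, -0.407, 0.378, 0.423], [0.005, 0.687, 0.727, 0.912], [0.0, 0.0, 0.0, 1.0]]
{'time': 0.1, 'joints': array([ 1.0442088 ,  0.57644577,  0.02483139,  1.43781673, -0.01500603,
        1.12896247, -0.0564804 ]), 'joint_velocities': array([-1.86080138e-03, -2.83416896e-03,  1.10138404e-03, -3.93837874e-04,
        3.29990683e-05,  1.70377971e-03, -9.99716506e-04]), 'effort': array([ 7.23162229e-03, -7.67302108e+01,  2.25838758e+00, -2.86603975e+01,
        1.58760633e-02,  8.57513747e-03, -2.94183417e-05]), 'eef_pos': array([ 0.28906126, -0.60954356,  0.23053259]), 'orientation': array([-6.99253524e-04,  9.75585167e-01,  2.19620256e-01, -1.87906000e-04]), 'force': array([0.71772567, 0.47156194, 0.36842916]), 'torque': array([0.00520661, 0.02933249, 0.0105181 ]), 'finger_force': 0.0, 'grip_width': 0.08603328166974746}
```

View pics/top0.png

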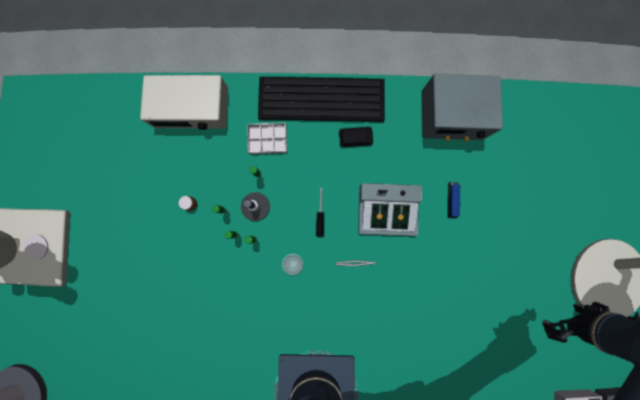

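View pics/scene0.png

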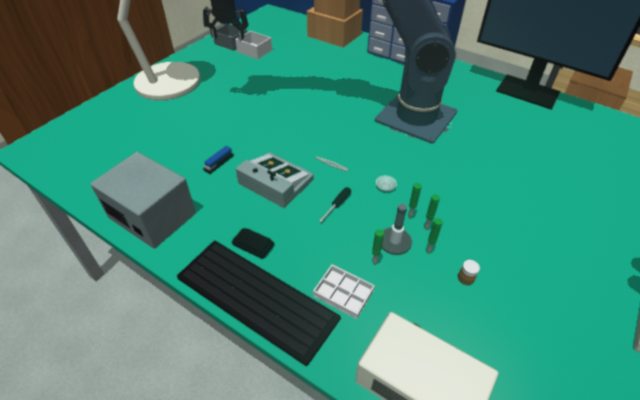

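The top view shows the stand and probe at about (254,206), with green look-alikes around it. The jig is at (390,210) with a T plug at about (381,191), above the left pad (379,215), and a cap at about (402,193). Next I'll zoom in and measure.

```bash
python3 - <<'E'
from h import *
t=np.load('top0.npy'); s=np.load('scene0.npy')
a=cv2.resize(t[160:260,200:300],None,fx=4,fy=4,interpolation=2); b=cv2.resize(t[170:270,345:445],None,fx=4,fy=4,interpolation=2)
save('c1.png',np.hstack([a,b]))
a=cv2.resize(s[170:270,360:460],None,fx=4,fy=4,interpolation=2); b=cv2.resize(s[140:240,230:330],None,fx=4,fy=4,interpolation=2)
save('c2.png',np.hstack([a,b]))
C=cal('top')
for n,uv,z in [('stand',(255.5,207),.01),('plugtop',(381,190),.095),('g1',(254,170),.1),('g2',(215,209),.1),('g3',(229,234),.1),('g4',(249,240),.1)]: print(n,onz(C,uv,z).round(3))
E
```

```text
stand [0.563 0.196 0.01 ]
plugtop [ 0.614 -0.177  0.095]
g1 [0.665 0.19  0.1  ]
g2 [0.55  0.298 0.1  ]
g3 [0.479 0.255 0.1  ]
g4 [0.464 0.197 0.1  ]
```

View pics/c1.png

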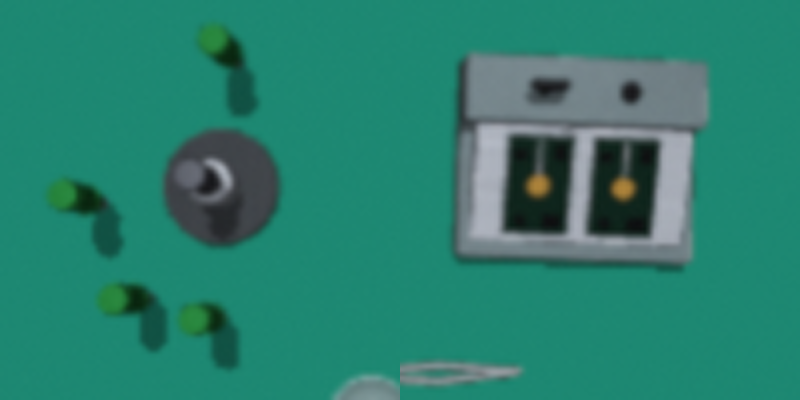

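View pics/c2.png

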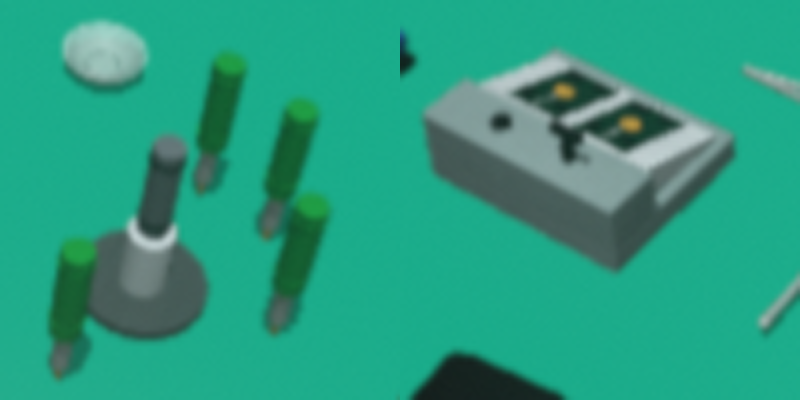

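Crops: the T plug (top view) lines up with the left pad at about (379.5,216.5), and the cap with the right pad at about (400.8,217). The scene view agrees. The stand disc is centred at about (255,207), the probe's top at about (247,204), and the green look-alikes are about 100 mm away. Now the precise numbers.

```bash
cat > m.py <<'E'
from h import *
t=np.load('top0.npy'); s=np.load('scene0.npy'); Ct,Cs=cal('top'),cal('scene')
def blobs(im,lo,hi,roi,mn):
    x0,y0,x1,y1=roi; m=cv2.inRange(cv2.cvtColor(im[y0:y1,x0:x1],cv2.COLOR_RGB2HSV),lo,hi)
    n,l,st,c=cv2.connectedComponentsWithStats(m); return sorted([(*(c[i]+[x0,y0]).round(1),st[i,4]) for i in range(1,n) if st[i,4]>=mn])
bt=blobs(t,(10,110,110),(28,255,255),(360,200,420,235),5); bs=blobs(s,(10,110,110),(28,255,255),(235,145,320,200),4)
print(bt,bs)
L=tri(Ct,bt[0][:2],Cs,bs[-1][:2]); R=tri(Ct,bt[-1][:2],Cs,bs[0][:2]); print('L',L,'R',R)
d=L[0]-R[0]; print('dist',np.linalg.norm(d),'yaw',np.degrees(np.arctan2(-d[0],d[1])))
for z in(.047,): print([onz(Ct,b[:2],z).round(4) for b in bt],[onz(Cs,b[:2],z).round(4) for b in bs])
# stand disc: dark low-sat pixels ; jig outline (non-green) via minAreaRect
g=cv2.inRange(cv2.cvtColor(t,cv2.COLOR_RGB2HSV),(70,120,0),(95,255,255))
for n,(x0,y0,x1,y1) in dict(jig=(352,178,430,242),stand=(234,188,276,224)).items():
    m=255-g[y0:y1,x0:x1]; c=max(cv2.findContours(m,0,1)[0],key=cv2.contourArea); print(n,cv2.minAreaRect(c+[x0,y0]),cv2.minEnclosingCircle(c+np.array([x0,y0])))
# probe handle top: tri from hand-read pixels, stand tube top too
print('ptop',tri(Ct,(247.5,203.6),Cs,(360+169/4,170+149/4)), onz(Ct,(247.5,203.6),.142),onz(Cs,(360+169/4,170+149/4),.142))
print('stand',onz(Ct,(255.2,206.8),.010),onz(Cs,(360+148/4,170+282/4),.010))
for uv in [(253.3,169.5),(216,208.5),(229,234.5),(249,239.5)]: print('green',onz(Ct,uv,.131).round(3))
E
python3 m.py
```

```text
[(np.float64(379.0), np.float64(216.0), np.int32(21)), (np.float64(400.2), np.float64(216.6), np.int32(19))] [(np.float64(270.4), np.float64(162.1), np.int32(11)), (np.float64(287.2), np.float64(170.6), np.int32(12))]
L (array([ 0.54112408, -0.17899095,  0.04780602]), np.float64(0.0003312571261373044)) R (array([ 0.54065519, -0.2426214 ,  0.04977703]), np.float64(0.0006685753238487623))
dist 0.0636626978505351 yaw -0.4222058874620627
[array([ 0.5412, -0.1793,  0.047 ]), array([ 0.5406, -0.2429,  0.047 ])] [array([ 0.5384, -0.2451,  0.047 ]), array([ 0.5404, -0.1794,  0.047 ])]
jig ((389.74761962890625, 209.3188934326172), (61.89425277709961, 51.24541091918945), 1.9749339818954468) ((390.0, 209.5), 38.900611877441406)
stand ((254.5, 206.0), (28.0, 27.0), 90.0) ((254.86134338378906, 206.12184143066406), 14.244094848632812)
ptop (array([0.56444946, 0.19905006, 0.13726991]), np.float64(0.0015243704016676901)) [0.56445606 0.19749053 0.142     ] [0.56834111 0.20106571 0.142     ]
stand [0.56378414 0.19725425 0.01      ] [0.56573928 0.20543848 0.01      ]
green [0.661 0.187 0.131]
green [0.55  0.287 0.131]
green [0.478 0.248 0.131]
green [0.466 0.192 0.131]
```

```bash
python3 -m handwheel '[[0.085,[0,0,0],[0,0,6.5]],[0.085,[0,0,0],[0,0,6.5]],[0.085,[0,0,0],[0,0,6.5]],[0.085,[0,0,0],[0,0,6.5]],[0.085,[0.0125,-0.036,0],[0,0,0]],[0.085,[0.0125,-0.036,0],[0,0,0]],[0.085,[0.0125,-0.036,0],[0,0,0]],[0.085,[0.0125,-0.036,0],[0,0,0]],[0.085,[0.0125,-0.036,0],[0,0,0]],[0.085,[0.0125,-0.036,0],[0,0,0]],[0.085,[0.0125,-0.036,0],[0,0,0]],[0.085,[0.0125,-0.036,0],[0,0,0]]]' 40
```

```text
time: 1.1
eef_pos: [0.3925, -0.3211, 0.2312]
orientation: [-0.0, 1.0, -0.006, -0.0]
force: [0.7, 0.7, -0.4]
grip_width: 0.085
finger_force: 0.0
```

```bash
python3 -m handwheel '[[0.085,[0.0125,-0.036,0],[0,0,0]],[0.085,[0.0125,-0.036,0],[0,0,0]],[0.085,[0.0125,-0.036,0],[0,0,0]],[0.085,[0.0125,-0.036,0],[0,0,0]],[0.085,[0.0125,-0.036,0],[0,0,0]],[0.085,[0.0125,-0.036,0],[0,0,0]],[0.085,[0.0125,-0.036,0],[0,0,0]],[0.085,[0.0125,-0.036,0],[0,0,0]],[0.085,[0,0,0],[0,0,0]]]' && python3 -c "from station import *;print(state()['joints'])"
```

```text
time: 1.85
eef_pos: [0.4977, -0.0277, 0.2311]
orientation: [-0.002, 1.0, -0.001, 0.001]
force: [-0.6, 1.1, 0.3]
grip_width: 0.0849
finger_force: 0.0
[-0.03349462  0.31430892 -0.00293684  1.89420527 -0.00356304  0.93187118
 -1.60615227]
```

```bash
python3 -m handwheel '[[0.085,[0.0095,-0.0322,0],[0,0,0]],[0.085,[0.0095,-0.0322,0],[0,0,0]],[0.085,[0.0095,-0.0322,0],[0,0,0]],[0.085,[0.0095,-0.0322,0],[0,0,0]],[0.085,[0.0095,-0.0322,0],[0,0,0]],[0.085,[0.0095,-0.0322,0],[0,0,0]],[0.085,[0.0095,-0.0322,0],[0,0,0]],[0.085,[0,0,0],[0,0,0]],[0.085,[0,0,0],[0,0,0]]]' && python3 - <<'E'
from h import *
C=cal('wrist'); im=get_image('wrist'); save('w1.png',im); np.save('w1.npy',im); print(C[2].round(3).tolist(),proj(C,np.array([.564,.198,.142])),proj(C,np.array([.564,.198,.062])))
E
```

```text
time: 2.6
eef_pos: [0.5642, 0.1906, 0.2304]
orientation: [-0.0, 1.0, -0.004, -0.001]
force: [0.9, 0.0, -0.7]
grip_width: 0.085
finger_force: 0.0
[[-0.008, 0.952, 0.307, 0.643], [-1.0, -0.007, -0.003, 0.191], [-0.001, -0.307, 0.952, 0.373], [0.0, 0.0, 0.0, 1.0]] [308.70775439 203.82099784] [310.71997704 178.70853653]
```

View pics/w1.png

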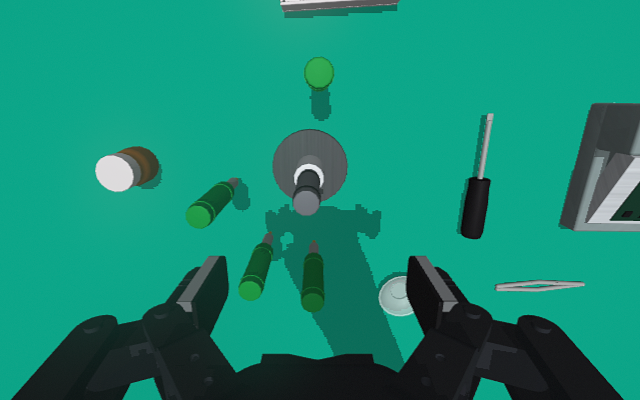

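The wrist view shows the probe's handle top at (306.5,202) and the tube ring at about (309,176). Both lie within 2 px of prediction, and the space beside the fingers is free.

```bash
python3 - <<'E'
from h import *
C=cal('wrist'); print(onz(C,(306.5,202),.142),onz(C,(308.5,175.5),.062),onz(C,(310,165.5),.01),state()['eef_pos'])
E
```

```text
[0.56549787 0.19753103 0.142     ] [0.5674075 0.1979661 0.062    ] [0.56696771 0.19751869 0.01      ] [0.56418902 0.188536   0.23065028]
```

```bash
python3 -m handwheel '[[0.085,[0.002,-0.0095,0.0],[0,0,0]],[0.085,[0,0,0.02],[0,0,0]],[0.085,[0,0,0.03],[0,0,0]],[0.085,[0,0,0.03],[0,0,0]],[0.085,[0,0,0.03],[0,0,0]],[0.085,[0,0,0.0226],[0,0,0]],[0.085,[0,0,0.01],[0,0,0]],[0.085,[0,0,0],[0,0,0]],[0.085,[0,0,0],[0,0,0]]]' 40
```

```text
time: 3.4
eef_pos: [0.567, 0.1976, 0.0892]
orientation: [0.0, 1.0, -0.006, 0.0]
force: [0.1, 0.4, 0.4]
grip_width: 0.085
finger_force: 0.0
```

```bash
python3 -m handwheel '[[0.03,[0,0,0],[0,0,0]],[0.03,[0,0,0],[0,0,0]],[0.03,[0,0,0],[0,0,0]],[0.03,[0,0,0],[0,0,0]],[0.03,[0,0,0],[0,0,0]],[0.03,[0,0,0],[0,0,0]],[0.015,[0,0,0],[0,0,0]],[0.015,[0,0,0],[0,0,0]],[0.015,[0,0,0],[0,0,0]],[0.015,[0,0,0],[0,0,0]],[0.015,[0,0,0],[0,0,0]],[0.015,[0,0,0],[0,0,0]]]' 40
```

```text
time: 4.4
eef_pos: [0.5667, 0.1982, 0.0888]
orientation: [-0.0, 1.0, -0.005, 0.0]
force: [0.3, 1.3, 2.6]
grip_width: 0.0211
finger_force: 39.3
```

```bash
python3 -m handwheel '[[0.015,[0,0,-0.005],[0,0,0]],[0.015,[0,0,-0.01],[0,0,0]],[0.015,[0,0,-0.015],[0,0,0]],[0.015,[0,0,-0.015],[0,0,0]],[0.015,[0,0,-0.015],[0,0,0]],[0.015,[0,0,-0.015],[0,0,0]],[0.015,[0,0,-0.02],[0,0,0]],[0.015,[0,0,-0.02],[0,0,0]],[0.015,[0,0,-0.02],[0,0,0]],[0.015,[0,0,-0.01],[0,0,0]],[0.015,[0,0,-0.005],[0,0,0]],[0.015,[0,0,0],[0,0,0]]]' && python3 - <<'E'
from h import *
C=cal('wrist');im=get_image('wrist'); s=get_image('scene');np.save('w2.npy',im);np.save('s2.npy',s)
e=state()['eef_pos']; print(e, proj(cal('scene'),e),proj(C,e))
a=im[100:400,120:520]; u,v=proj(cal('scene'),e).astype(int); b=cv2.resize(s[max(v-40,0):v+60,u-65:u+65],(390,300),interpolation=2)
save('c3.png',np.hstack([a,b])); print(u,v)
E
```

```text
time: 5.4
eef_pos: [0.5669, 0.1979, 0.2397]
orientation: [-0.0, 1.0, -0.006, 0.001]
force: [0.3, 0.5, -0.8]
grip_width: 0.0213
finger_force: 39.5
[0.56610765 0.19772152 0.23787399] [407.38139915 177.95937893] [318.9827725 258.6504809]
407 177
```

View pics/c3.png

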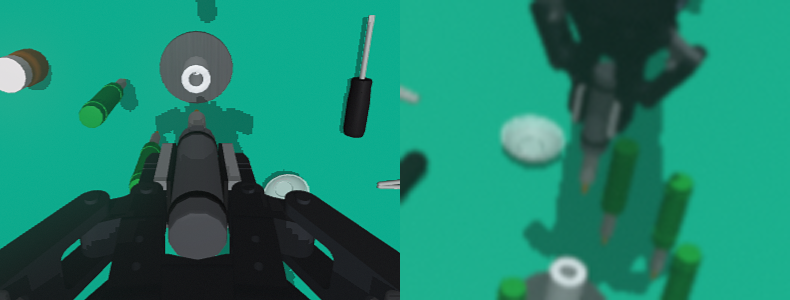

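The probe is held straight between the fingers and is clear of the stand. Next I carry it to a point above the left pad.

```bash
python3 -m handwheel '[[0.015,[-0.003,0.017,0],[0,0,0]],[0.015,[-0.006,0.034,0],[0,0,0]],[0.015,[-0.006,0.034,0],[0,0,0]],[0.015,[-0.006,0.034,0],[0,0,0]],[0.015,[-0.006,0.034,0],[0,0,0]],[0.015,[-0.006,0.034,0],[0,0,0]],[0.015,[-0.006,0.034,0],[0,0,0]],[0.015,[-0.006,0.034,0],[0,0,0]],[0.015,[-0.006,0.034,0],[0,0,0]],[0.015,[-0.006,0.034,0],[0,0,0]],[0.015,[-0.006,0.034,0],[0,0,0]],[0.015,[-0.003,0.02,0],[0,0,0]]]'
```

```text
time: 6.5
eef_pos: [0.4943, -0.1823, 0.2375]
orientation: [0.001, 1.0, -0.007, -0.001]
force: [0.5, -0.8, 0.1]
grip_width: 0.0213
finger_force: 39.5
```

```bash
python3 -m handwheel '[[0.015,[0,0,0],[0,5,0]],[0.015,[0,0,0],[0,5,0]],[0.015,[0,0,0],[0,5,0]],[0.015,[0,0,0],[0,5,0]],[0.015,[0,0,0],[0,0,0]],[0.015,[0,0,0],[0,0,0]],[0.015,[0,0,0],[0,0,0]]]' && cat > tip.py <<'E'
from h import *
from scipy.spatial.transform import Rotation as Ro
def report(pad,yaw=-0.7,tilt=20):
    s=state(); q=s['orientation']; R=Ro.from_quat(np.r_[q[1:],q[0]]).as_matrix(); e=s['eef_pos']
    n=Ro.from_euler('ZY',[yaw,-tilt],degrees=True).as_matrix()[:,2]
    tip=e+R[:,2]*.078
    print('eef',e,'tip',tip.round(4),'zerr deg',np.degrees(np.arccos(-R[:,2]@n)).round(2),'rot axis tool',np.degrees(R.T@np.cross(R[:,2],-n)).round(2))
    print('tool-frame vector tip->pad',(R.T@(pad-tip)).round(4),'force',s['force'].round(2))
    return tip,R,e
E
python3 - <<'E'
from tip import *
pad=np.array([.541,-.179,.048]); tip,R,e=report(pad)
C=cal('wrist'); im=get_image('wrist'); np.save('w3.npy',im)
print('proj tip',proj(C,tip),'pad',proj(C,pad)); save('w3.png',im)
E
```

```text
time: 7.08
eef_pos: [0.4969, -0.1783, 0.2385]
orientation: [0.001, 0.985, -0.005, 0.173]
force: [-0.1, 0.2, 0.0]
grip_width: 0.0209
finger_force: 39.5
eef [ 0.49686815 -0.17825993  0.23848474] tip [ 0.5234 -0.1785  0.1651] zerr deg 0.13 rot axis tool [-0.05  0.12 -0.  ]
tool-frame vector tip->pad [-0.0233  0.0003  0.1161] force [-0.13  0.24  0.01]
proj tip [318.13702731 208.00597141] pad [318.07139897 193.02253755]
```

View pics/w3.png

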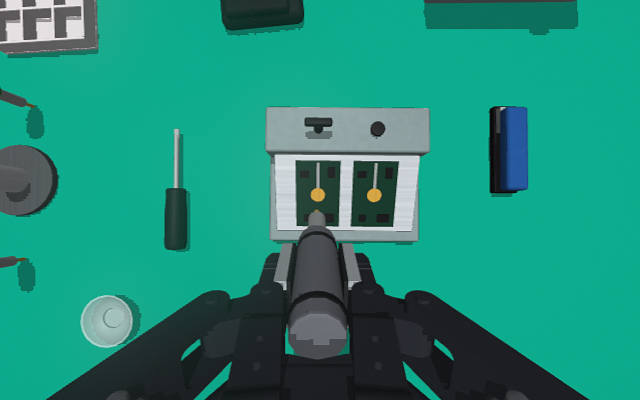

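The left pad is at (318,194.5), predicted (318,193). The probe tip is at about (317,210), as predicted. The jig edges run parallel to the tool axes, so the yaw is right. I'll approach to about 25 mm off.

```bash
python3 -m handwheel '[[0.015,[-0.008,0,0.01],[0,0,0]],[0.015,[-0.008,0,0.02],[0,0,0]],[0.015,[-0.0077,0,0.02],[0,0,0]],[0.015,[0,0,0.02],[0,0,0]],[0.015,[0,0,0.015],[0,0,0]],[0.015,[0,0,0.005],[0,0,0]],[0.015,[0,0,0],[0,0,0]],[0.015,[0,0,0],[0,0,0]],[0.015,[0,0,0],[0,0,0]]]' && cat > look.py <<'E'
from tip import *
import sys
pad=np.array([.541,-.179,.048]); C=cal('wrist'); im=get_image('wrist'); tip,R,e=report(pad)
print('pred tip',proj(C,tip),'pad',proj(C,pad))
u,v=proj(C,pad).astype(int); x0,y0=u-70,v-60
m=cv2.inRange(cv2.cvtColor(im,cv2.COLOR_RGB2HSV)[y0:y0+130,x0:x0+140],(12,120,110),(28,255,255))
for c in cv2.findContours(m,0,1)[0]:
    if cv2.contourArea(c)>30: r=cv2.boundingRect(c+np.array([x0,y0])); print('brass',r,'centre',r[0]+(r[2]-1)/2,r[1]+(r[3]-1)/2)
save(sys.argv[1],cv2.resize(im[y0:y0+130,x0:x0+140],None,fx=4,fy=4))
E
python3 look.py w4.png
```

```text
time: 7.88
eef_pos: [0.5055, -0.1784, 0.1468]
orientation: [0.001, 0.985, -0.005, 0.174]
force: [0.1, 0.5, -0.6]
grip_width: 0.0206
finger_force: 39.5
eef [ 0.5054305  -0.17843515  0.14692383] tip [ 0.5322 -0.1788  0.0737] zerr deg 0.06 rot axis tool [-0.   -0.06 -0.  ]
tool-frame vector tip->pad [-0.0005  0.0001  0.0271] force [ 0.16  0.03 -1.4 ]
pred tip [318.24126579 208.08631163] pad [318.29235079 197.77690167]
brass (308, 191, 20, 18) centre 317.5 199.5
```

View pics/w4.png

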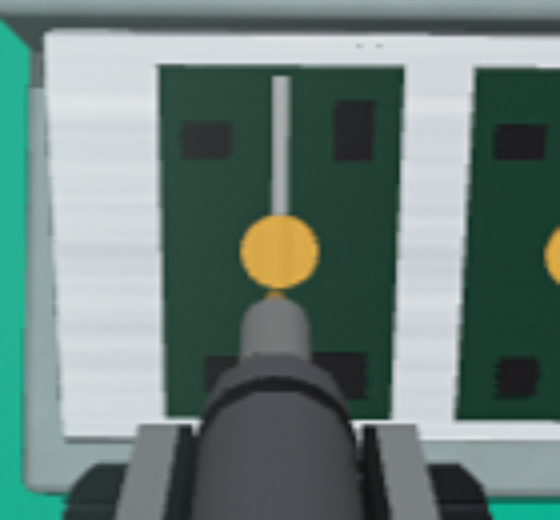

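Pad centre is at about (318,200) and the tip end at about (316.8,210). Both are offset equally from prediction, so the line-up holds to about 1 mm. I'll close in and watch the force.

```bash
python3 -m handwheel '[[0.015,[-0.0003,0.0008,0.006],[0,0,0]],[0.015,[0,0,0.006],[0,0,0]],[0.015,[0,0,0.006],[0,0,0]],[0.015,[0,0,0.003],[0,0,0]],[0.015,[0,0,0.001],[0,0,0]],[0.015,[0,0,0],[0,0,0]],[0.015,[0,0,0],[0,0,0]],[0.015,[0,0,0],[0,0,0]]]' && cat > f.py <<'E'
from tip import *
F=[]
for i in range(12): F.append(state()['force']); get_image('wrist')   # 0.05 s per frame: lets readings refresh
F=np.array(F); tip,R,e=report(np.array([.541,-.179,.048])); a=F@R[:,2]; print('axial along tool z mean %.2f sd %.2f'%(a.mean(),a.std()))
E
python3 f.py
```

```text
time: 8.6
eef_pos: [0.5122, -0.1793, 0.1254]
orientation: [0.001, 0.985, -0.005, 0.174]
force: [-0.4, -0.2, 0.3]
grip_width: 0.0212
finger_force: 39.5
eef [ 0.51223873 -0.17921508  0.12525657] tip [ 0.5389 -0.1795  0.052 ] zerr deg 0.03 rot axis tool [-0.03 -0.    0.  ]
tool-frame vector tip->pad [ 0.0006 -0.0005  0.0044] force [-0.17  0.32 -0.98]
axial along tool z mean 0.56 sd 0.61
```

```bash
python3 look.py w5.png
```

```text
eef [ 0.51222554 -0.17922878  0.12524306] tip [ 0.5389 -0.1795  0.0519] zerr deg 0.02 rot axis tool [-0.02  0.    0.  ]
tool-frame vector tip->pad [ 0.0006 -0.0005  0.0044] force [ 0.16  0.54 -1.12]
pred tip [318.13395154 207.99847147] pad [317.4036193  205.30263446]
brass (306, 198, 22, 16) centre 316.5 205.5
```

View pics/w5.png

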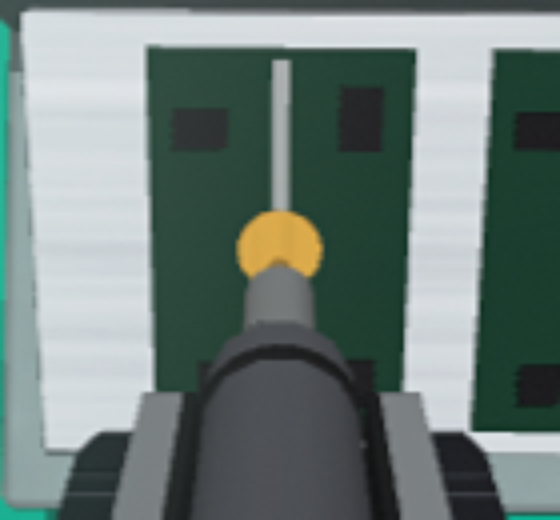

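The tip is centred on the pad (x≈279 vs 280 in the crop) and not yet touching. I'll creep in.

```bash
python3 -m handwheel '[[0.015,[0,0,0.001],[0,0,0]],[0.015,[0,0,0.001],[0,0,0]],[0.015,[0,0,0.001],[0,0,0]],[0.015,[0,0,0],[0,0,0]],[0.015,[0,0,0],[0,0,0]]]' && python3 f.py; python3 -m handwheel '[[0.015,[0,0,0.001],[0,0,0]],[0.015,[0,0,0.001],[0,0,0]],[0.015,[0,0,0],[0,0,0]],[0.015,[0,0,0],[0,0,0]]]' && python3 f.py; python3 -m handwheel '[[0.015,[0,0,0.001],[0,0,0]],[0.015,[0,0,0.001],[0,0,0]],[0.015,[0,0,0],[0,0,0]],[0.015,[0,0,0],[0,0,0]]]' && python3 f.py
```

```text
time: 9.67
eef_pos: [0.5132, -0.1792, 0.1223]
orientation: [0.001, 0.985, -0.005, 0.174]
force: [0.4, -0.2, -0.5]
grip_width: 0.0209
finger_force: 39.5
eef [ 0.51323431 -0.1792245   0.12241931] tip [ 0.5399 -0.1795  0.0491] zerr deg 0.03 rot axis tool [-0.03  0.   -0.  ]
tool-frame vector tip->pad [ 0.0006 -0.0005  0.0014] force [ 0.43 -1.1  -0.19]
axial along tool z mean 0.41 sd 0.26
time: 10.6
eef_pos: [0.514, -0.1793, 0.1205]
orientation: [0.001, 0.985, -0.005, 0.174]
force: [0.4, 0.4, -0.4]
grip_width: 0.0211
finger_force: 39.5
eef [ 0.51395463 -0.17926298  0.1205452 ] tip [ 0.5406 -0.1796  0.0472] zerr deg 0.02 rot axis tool [-0.02 -0.   -0.  ]
tool-frame vector tip->pad [ 0.0006 -0.0006 -0.0006] force [ 0.09 -0.2   0.12]
axial along tool z mean 0.29 sd 0.44
time: 11.53
eef_pos: [0.5147, -0.1793, 0.1186]
orientation: [0.001, 0.985, -0.005, 0.174]
force: [-0.5, -0.1, 1.8]
grip_width: 0.0212
finger_force: 39.6
eef [ 0.51462499 -0.17927126  0.11866482] tip [ 0.5413 -0.1796  0.0454] zerr deg 0.02 rot axis tool [-0.02 -0.   -0.  ]
tool-frame vector tip->pad [ 0.0006 -0.0006 -0.0026] force [-0.94 -0.11  1.54]
axial along tool z mean -1.64 sd 0.30
```

Contact: about 2.0 N, so the tip is roughly 1 mm in. Another 4 mm should put it half way.

```bash
python3 -m handwheel '[[0.015,[0,0,0.001],[0,0,0]],[0.015,[0,0,0.001],[0,0,0]],[0.015,[0,0,0.001],[0,0,0]],[0.015,[0,0,0.001],[0,0,0]],[0.015,[0,0,0],[0,0,0]],[0.015,[0,0,0],[0,0,0]],[0.015,[0,0,0],[0,0,0]]]' && python3 f.py; python3 look.py w6.png
```

```text
time: 12.72
eef_pos: [0.516, -0.1793, 0.115]
orientation: [0.001, 0.985, -0.005, 0.174]
force: [-0.9, 0.0, 3.1]
grip_width: 0.021
finger_force: 39.9
eef [ 0.51601561 -0.17928743  0.11493927] tip [ 0.5427 -0.1796  0.0416] zerr deg 0.02 rot axis tool [-0.02 -0.    0.  ]
tool-frame vector tip->pad [ 0.0006 -0.0006 -0.0066] force [-0.9  -0.43  3.9 ]
axial along tool z mean -3.26 sd 0.38
eef [ 0.5159949  -0.17926578  0.11490508] tip [ 0.5427 -0.1796  0.0416] zerr deg 0.02 rot axis tool [-0.02 -0.    0.  ]
tool-frame vector tip->pad [ 0.0006 -0.0005 -0.0066] force [-1.27 -0.1   3.35]
pred tip [318.11064386 208.00421944] pad [317.40367254 210.23021107]
brass (306, 202, 22, 17) centre 316.5 210.0
```

View pics/w6.png

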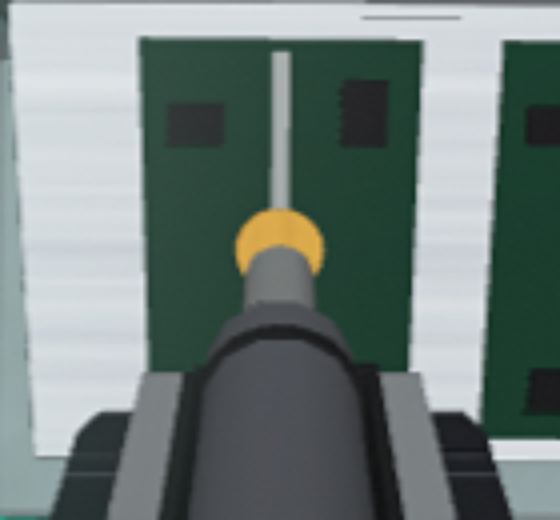

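The barrel is centred on the pad. The axial force is about 3.7 N, so the tip is about 5 mm in, and the axis error is about 0°. Handing in.

```bash
python3 -c "from station import *;print(close_job())"
```

```text
the job is handed in; nothing more can be done
None
```

I handed the job in with the probe still held square on the left pad, the one in line with the T plug. The push was about 3.7 N, so the spring tip should be about half way in; the hand-in returned no verdict.

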